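# Shift the booth ventilation selector into its third slot

### The arm

A 7-joint arm with a two-finger parallel gripper is mounted at the origin on the work surface; the furniture and walls round the work are solid. World frame = base frame: x ahead of the robot, y to its left, z up, the work surface at z = 0. Lengths are in m, angles in rad, forces in N, time in s.
With the tool pointing down it reaches from about 0.425 to 0.95 m from the base axis. Payload 16.7 kg.
Tool frame: the origin (TCP) lies at the very end of the fingers, on their centre line; the grasp point (between the pads) lies 19 mm behind it; z points along the fingers, y is the line along which they close (so a half turn about z gives the same grasp; the last joint's range is limited). The gripper opens to 94 mm and grips with 3 to 60 N. Pads are 16 mm wide; open, the fingers measure 119 mm over their backs; the gripper's body (75 mm by 177 mm) begins 78 mm behind the grasp point.
Start: joints at [-1.437, 0.426, 0.074, 1.606, -0.034, 1.111, -0.067], TCP at [0.189, 0.648, 0.205] pointing down, gripper open.
Joint ranges: [-2.85, 2.85], [-0.5, 2.14], [-1.23, 1.37], [0.21, 2.46], [-1.02, 4.16], [0.16, 2.05], [-2.73, 2.73]. Speed limits (rad/s): [1.89, 1.89, 2.39, 2.39, 3.01, 3.01, 3.01].

### API

Orientations are given as a rotation vector (axis times angle).
In Python, from plant import manip, vision gives the robot as it stands (manip), with the cameras (vision).
- The arm moves only by the tool tcp_steps, called after ">>>" as name(argument=value, ...) on one line, values as JSON. Schema: {"type":"object","properties":{"rows":{"type":"array","items":{"type":"array","items":{"type":"array","items":{"type":"number"},"minItems":7,"maxItems":7},"minItems":1,"maxItems":12},"minItems":1,"maxItems":1},"squeeze":{"type":"number"},"only":{"type":"string"},"quiet":{"type":"boolean"},"lines":{"type":"string"}},"required":["rows"],"additionalProperties":false}. rows is a list that holds a single list of rows (three levels of brackets), with 1 to 12 rows, each of 7 numbers: a rotation vector rx, ry, rz in shares of 2 rad (1.0 is 2 rad), then dx, dy, dz in fractions of the full range, 1 being 0.3 m, then the finger opening in m; each row shifts and turns the commanded pose from where the row before left it, along the tool's axes as they then stand; what a row does not reach is not made up. A row lasts 1/12 s, in which the tool goes at most 0.0417 m and 0.125 rad, less where a joint would pass 70% of its speed; a pose out of reach is approached as far as the arm can. The fingers move at their own pace and stop on an object; squeeze is the grip in N (left out, the last holds). Time passes only in rows, so rows that do not move let the fingers close. The tool returns the time, the measured TCP pose, the force, the opening and the grip force at its end. only (a regular expression) keeps the lines of the reply that match it, lines (a string "A,B") keeps lines A to B, and quiet returns only ok. Input that does not fit is refused with a message, and nothing moves.
- manip.read_state(): the state, without advancing time (a new reading comes with each control period).
- vision.grab_frame(name): name is "side" or "top"; returns the picture (384x512x3 uint8, blue, green, red); there is no depth.
- vision.calibration(name): a dict with "fovy" (degrees; the focal length in pixels is half the picture's height over the tangent of half this angle, whatever the lens; pixels are square), "cx", "cy" (the principal point, pixels), "R" (3x3) and "t" (3): a world point X has camera coordinates R X + t. Camera axes: x right, y down, z forward; pixel columns grow to the right and rows downward; lengths in m; the calibration is good to about 2 mm. A picture is of the moment at which its call begins. calibration takes no time and is no camera call.
- manip.close_job(): hands the job in; it is judged then, once.
The state is a dict: "clock": time; "qpos": joint angles; "qvel": joint speeds; "effort": joint torques, N m; "eef_pos": TCP position; "eef_rot": TCP orientation; "contact_force": force on the tool from outside, world axes, zero at the start; "moment": the same for the moment, N m; "grip_width": finger opening in m; "grip_force": force on a finger pad.
Only numpy, scipy, OpenCV 4.12 (cv2) and the standard library are available. Lean on these libraries where they do the work, as an engineer would, in place of code of your own. Each camera call takes 0.05 s, during which the arm holds its last target. There are 200 camera calls.

### The job

Set the tasting booth's ventilation to its third setting: push the upright lever of the H-gate selector along its left leg to the crossbar, across to the right, and then forward, away from the robot, until it is fully home at the end of the far right slot (the one marked with three studs). Only push the handle with the fingertips or the outside of the fingers, never pinch it, and leave the cups, bell and other things around it where they stand.

Things in the scene. Friction and masses are not known exactly. Their poses are not given: they have to be found in the camera images.
- selector: Low grey box, 128 (x) by 104 (y) mm, 84 mm high, fixed on a thin mat, 2 mm above the worktop, its top an aluminium plate with an H-shaped gate cut in it. Origin: centre of the underside. Its x axis points away from the robot (forward), y left, z up; it is turned by about 6 to 24 degrees to the left; forward, left, right are along its own axes. The lever starts in the left leg, anywhere along it.
- gate_centre (a point): Middle of the H, at the plate's top, 84 mm above the selector's origin; axes as the selector's. Legs run along x at y = +22 and -22 mm and end at x = +34 and -34 mm; the crossbar runs along y at x = 0. All slots are 16 mm wide. Slots: 1 far left, 2 near left, 3 far right, 4 near right, marked by one, two, three, four small raised studs beyond their ends.
- third_slot (a point): Point in the plate's top, 84 mm above the selector's origin, 26 mm forward and 22 mm right of gate_centre: the lever's axis passes close by it when the lever is home in the third slot.
- handle_centre (a point): Centre of the lever's handle, 123 mm from the pivot. The handle is a black square block, 34 mm wide over its four cheeks, 54 mm long (27 mm either side of this point, plus a 3.5 mm cap on top), on a 10 mm steel stem; it tilts with the lever. The pivot is 12 mm above the selector's origin. Site z points up along the lever, x forward.
- lever_cross (a joint): Sideways tilt a of the lever about the selector's x axis, rad: 0 upright, positive to the right; about -0.31 in the left leg, +0.31 in the right leg (play about 0.04). No spring: it stays where it is left; 1 to 2 N at the handle moves it.
- lever (a joint): Fore-aft tilt b, rad: 0 in the crossbar, positive forward; leg ends at about +0.37 and -0.37; sideways motion is free only within about 0.04 of 0. A lever point L from the pivot lies at x = L sin b, y = -L cos b sin a, z = L cos b cos a from it in the selector's axes. No spring; 1 to 2 N at the handle moves it.
- cheek_far: Rubber cheek on the far (+x) face of the handle, 24 mm wide, 50 mm long, 5 mm thick, standing 3 mm proud of the block; origin at its centre, 14.5 mm from the lever's axis.
- cheek_near: Same cheek on the near (-x, robot's) face of the handle.
- cheek_left: Same cheek on the left (+y) face of the handle.
- cheek_right: Same cheek on the right (-y) face of the handle.
- cup_a: Small clear sample cup, 46 mm across and 45 mm high, standing right of the selector; a bystander. Origin: centre of its underside.
- cup_b: Another such sample cup right of the selector, nearer the robot; a bystander. Origin: centre of its underside.
- bell: Desk call bell, 73 mm across and 50 mm high, left of the selector; a bystander. Origin: centre of its underside.
- cards: Stack of cards, 52x74x15 mm, right of the cups; a bystander. Origin: centre of its underside.
- eraser_1: Eraser, 20x42x13 mm, right of the cups; a bystander. Origin: centre of its underside.

How it is judged:
On the way:
1. the lever has come across the crossbar into the right leg (value of joint lever_cross above 0.22 rad and value of joint lever between -0.15 and 0.15 rad).
At the end, for the whole second after the job is handed in: The lever stands still at the end of the far right slot: fore-aft tilt above 0.30 rad (slot end about 0.37) and cross tilt between 0.24 and 0.40 rad; every bystander is within 15 mm of its starting place (value of joint lever_cross between 0.24 and 0.4 rad and value of joint lever above 0.3 rad and velocity of joint lever between -0.05 and 0.05 rad/s and distance of each of cup_a, cup_b, bell, cards, eraser_1 from where it was at the start of the episode below 0.015 m); the robot touches nothing.
It fails at once if the handle is pinched: the fingers press on two opposite faces at once ((contact force between the fingers and cheek_far above 0.5 N and contact force between the fingers and cheek_near above 0.5 N) or (contact force between the fingers and cheek_left above 0.5 N and contact force between the fingers and cheek_right above 0.5 N)).
It fails at once if a bystander is moved by more than 15 mm or lifted (distance of any of cup_a, cup_b, bell, cards, eraser_1 from where it was at the start of the episode above 0.015 m).
It also fails if it takes over 51 s, if anything falls off the work surface, if the arm or the gripper's body presses on something with over 40 N, if the wrist force passes 120 N, or if a joint passes its speed limit or range.

## Working session

There is one attempt and no reset: what is moved stays moved. The work goes in short steps, Python scripts to look and compute and a tool call to move; the robot and the scene stay as the last step left them, time stands still between calls to the robot, and variables do not carry over. Pictures are saved under pics/ and viewed, at most 10 in all, crops included, and the job is handed in when it is done.

```bash
ls; mkdir -p pics; python3 - <<'E'
from plant import manip, vision
import cv2
for n in("side","top"):
    cv2.imwrite(f"pics/{n}0.png",cv2.resize(vision.grab_frame(n),(800,600))); print(vision.calibration(n))
print(manip.read_state())
E
```

```text
pics
plant.py
{'fovy': 54.681276009375296, 'cx': 256.48498725341096, 'cy': 191.3150781388807, 'R': array([[-0.97224844,  0.23268442,  0.02430926],
       [ 0.11644248,  0.57141291, -0.81235979],
       [-0.20291409, -0.78698491, -0.58264966]]), 't': array([ 0.33387868, -0.09408132,  1.18193915])}
{'fovy': 46.50496584904212, 'cx': 260.99803924438373, 'cy': 197.63278898076388, 'R': array([[ 0.01079032, -0.99970717, -0.0216597 ],
       [-0.99019094, -0.00766497, -0.13951042],
       [ 0.13930354,  0.0229526 , -0.98998369]]), 't': array([0.24577169, 0.41908868, 0.91206535])}
{'clock': 0.1, 'qpos': array([-1.43649176,  0.42669316,  0.07385402,  1.60648551, -0.03408767,
        1.11080377, -0.06712607]), 'qvel': array([-0.0010983 , -0.00021117,  0.00092834,  0.00011577,  0.00011732,
       -0.00100428,  0.00090287]), 'effort': array([ 8.18843488e-03, -9.37480688e+01,  3.67658928e+00, -4.55039334e+01,
       -4.85621206e-02,  1.69543113e-02,  9.33094839e-05]), 'eef_pos': array([0.18893219, 0.64763607, 0.20485524]), 'eef_rot': array([-4.44374735e-01, -3.10993622e+00,  1.77258737e-03]), 'contact_force': array([-0.43134457, -0.6546056 , -0.70486326]), 'moment': array([-0.01622775,  0.0226314 , -0.0242111 ]), 'grip_force': 0.0, 'grip_width': 0.09390562184189605}
```

View pics/top0.png

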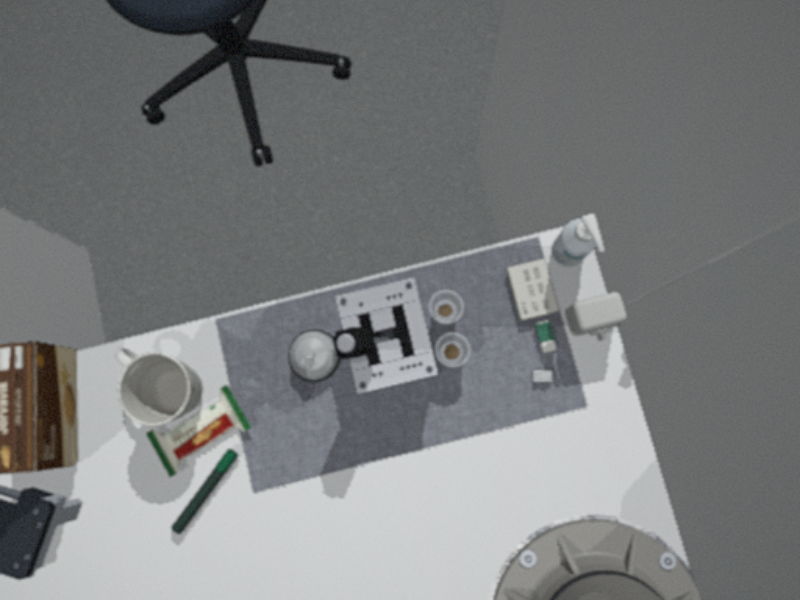

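View pics/side0.png

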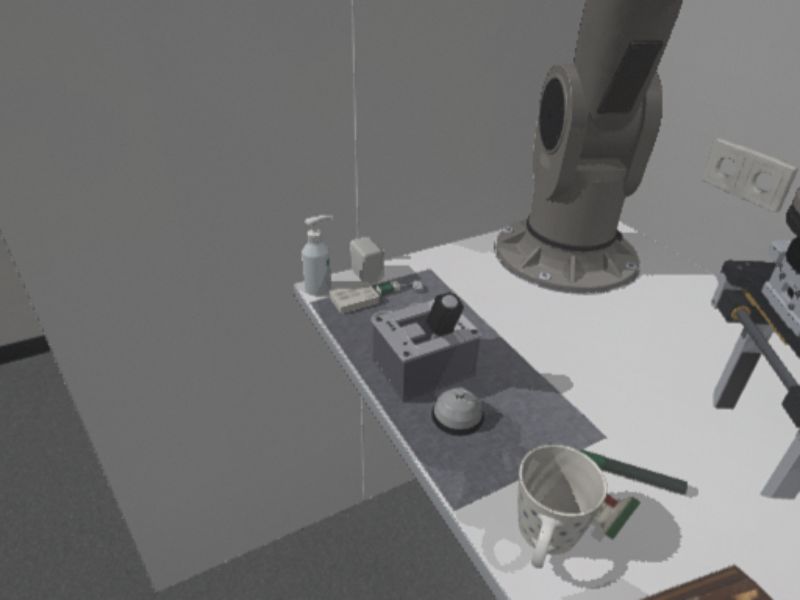

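The top view shows the plate with corners at about (337,296), (417,279), (437,375) and (357,391), the lever cap at (346,343), the bell at (314,355), and the cups at (446,308) and (452,350). The side view shows the cap at (450,301).

```bash
cat > h.py <<'E'
from plant import manip, vision
import numpy as np, cv2
from scipy.optimize import least_squares
def ray(n,u,v):
    c=vision.calibration(n); f=192/np.tan(np.radians(c["fovy"])/2); R=c["R"]
    return -R.T@c["t"], R.T@np.array([(u-c["cx"])/f,(v-c["cy"])/f,1])
def onz(n,u,v,z):
    o,d=ray(n,u,v); return o+d*(z-o[2])/d[2]
def two(pa,pb):
    (o,d),(p,e)=ray("top",*pa),ray("side",*pb)
    s=np.linalg.lstsq(np.c_[d,-e],p-o,rcond=None)[0]; a,b=o+s[0]*d,p+s[1]*e
    return (a+b)/2,np.linalg.norm(a-b)
E
python3 - <<'E'
from h import *
P=np.array([(337,296),(417,279),(437,375),(357,391)])*.64
W=np.array([onz("top",*p,.086) for p in P]);print(W.round(4),W.mean(0).round(4))
for i,j in((3,0),(2,1),(2,3),(1,0)):
    d=W[j]-W[i];print(np.linalg.norm(d),np.degrees(np.arctan2(d[1],d[0])))
print("cap",two(np.array((346,343))*.64,np.array((450,301))*.64))
for k,p,z in(("bell",(314,355),.03),("cupA",(446,308),.045),("cupB",(452,350),.045)):print(k,onz("top",p[0]*.64,p[1]*.64,z).round(3))
a=cv2.imread("pics/top0.png")[260:410,280:480];b=cv2.imread("pics/side0.png")[260:450,350:510]
cv2.imwrite("pics/c.png",np.hstack([cv2.resize(a,(440,330)),cv2.resize(b,(278,330))]))
E
```

```text
[[0.425  0.3393 0.086 ]
 [0.4479 0.237  0.086 ]
 [0.3255 0.2108 0.086 ]
 [0.3045 0.3111 0.086 ]] [0.3757 0.2745 0.086 ]
0.12379800973998208 13.15998767574991
0.12513240461673672 12.095764515503129
0.10243485926988082 101.83072683913572
0.10473679289057942 102.57821503019332
cap (array([0.35758207, 0.31878647, 0.15646811]), np.float64(0.0018537324909360046))
bell [0.353 0.375 0.03 ]
cupA [0.416 0.198 0.045]
cupB [0.36  0.19  0.045]
```

View pics/c.png

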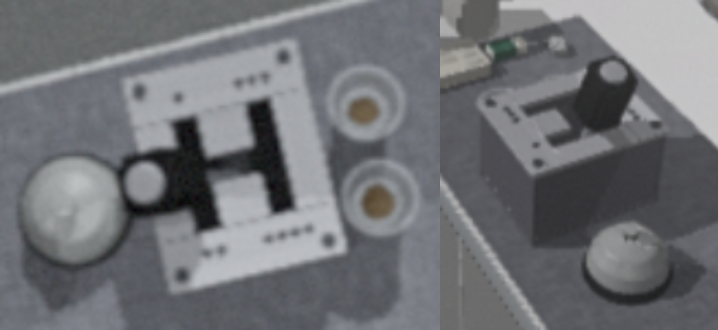

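Selector centre is about (0.376, 0.2745) with a yaw of about 12.5°. The lever sits near b≈-0.05. I'll close the fingers and align the tool with the selector axes.

The manual's scale: shifts go in shares of 0.3 m and turns go in shares of 2 rad. Converting my numbers, -0.103 rad is -0.0515.

```bash
cat >> h.py <<'E'
C=np.array([.3757,.2745,.002]);Y=np.radians(12.5)
S=np.array([[np.cos(Y),-np.sin(Y),0],[np.sin(Y),np.cos(Y),0],[0,0,1]])
def st():
    from scipy.spatial.transform import Rotation as Ro
    s=manip.read_state(); p=S.T@(s["eef_pos"]-C);p[2]+=.002
    print("t",s["clock"],"tcp sel mm (z world)",(p*1e3).round(1),"F sel",(S.T@s["contact_force"]).round(1),"w",s["grip_width"])
    print("tool axes in sel\n",(S.T@Ro.from_rotvec(s["eef_rot"]).as_matrix()).round(3))
if __name__=="__main__": st()
E
```

>>> tcp_steps(rows=[[[0, 0, -0.05, 0, 0, 0, 0], [0, 0, -0.05, 0, 0, 0, 0], [0, 0, -0.05, 0, 0, 0, 0], [0, 0, -0.05, 0, 0, 0, 0], [0, 0, -0.0515, 0, 0, 0, 0]]], squeeze=5)

```text
clock: 0.52
eef_pos: [0.1889, 0.6477, 0.205]
eef_rot: [0.351, -3.122, 0.001]
contact_force: [-0.2, -0.1, 0.1]
grip_width: 0.0641
grip_force: 0.0
```

>>> tcp_steps(rows=[[[0, 0, 0, -0.0173, -0.1227, 0, 0], [0, 0, 0, -0.0173, -0.1227, 0, 0], [0, 0, 0, -0.0173, -0.1227, 0, 0], [0, 0, 0, -0.0173, -0.1227, 0, 0], [0, 0, 0, -0.0173, -0.1227, 0, 0], [0, 0, 0, -0.0173, -0.1227, 0, 0], [0, 0, 0, -0.0173, -0.1227, 0, 0], [0, 0, 0, -0.0173, -0.1227, 0, 0], [0, 0, 0, -0.0173, -0.1227, 0, 0], [0, 0, 0, -0.0173, -0.1227, 0, 0], [0, 0, 0, 0, 0, 0, 0]]])

```text
clock: 1.43
eef_pos: [0.3217, 0.294, 0.2054]
eef_rot: [0.334, -3.123, 0.002]
contact_force: [0.9, -0.0, 0.7]
grip_width: 0.0009
grip_force: 0.0
```

```bash
python3 h.py
```

```text
t 1.4333 tcp sel mm (z world) [-48.5  30.7 205.4] F sel [ 0.8 -0.2  0.7] w 0.0008794560527922115
tool axes in sel
 [[-1.     0.005 -0.   ]
 [ 0.005  1.    -0.001]
 [ 0.    -0.001 -1.   ]]
```

In the tool's units: 0.03 m is 0.1, 0.02 m is 0.0667.

>>> tcp_steps(rows=[[[0, 0, 0, 0.0067, 0.0167, 0.0667, 0], [0, 0, 0, 0, 0, 0.1, 0], [0, 0, 0, 0, 0, 0.1, 0], [0, 0, 0, 0, 0, 0, 0], [0, 0, 0, 0, 0, 0, 0]]])

```text
clock: 1.85
eef_pos: [0.3162, 0.3038, 0.125]
eef_rot: [0.343, -3.121, 0.004]
contact_force: [-0.9, -0.3, 0.2]
grip_width: 0.0005
grip_force: 0.0
```

```bash
python3 h.py
```

```text
t 1.85 tcp sel mm (z world) [-51.8  41.4 125. ] F sel [-0.9 -0.1  0.2] w 0.0005208969278985891
tool axes in sel
 [[-1.    -0.001 -0.002]
 [-0.001  1.    -0.002]
 [ 0.002 -0.002 -1.   ]]
```

>>> tcp_steps(rows=[[[0, 0, 0, -0.01, 0, 0, 0], [0, 0, 0, -0.01, 0, 0, 0], [0, 0, 0, -0.01, 0, 0, 0], [0, 0, 0, -0.01, 0, 0, 0], [0, 0, 0, -0.01, 0, 0, 0], [0, 0, 0, 0, 0, 0, 0]]])

```text
clock: 2.35
eef_pos: [0.3321, 0.3081, 0.1259]
eef_rot: [-0.343, 3.122, 0.001]
contact_force: [-0.0, -0.8, 0.5]
grip_width: 0.0004
grip_force: 0.0
```

```bash
python3 h.py
```

```text
t 2.35 tcp sel mm (z world) [-35.3  42.2 125.9] F sel [-0.2 -0.8  0.5] w 0.0004499824265354064
tool axes in sel
 [[-1.    -0.001  0.001]
 [-0.001  1.     0.   ]
 [-0.001  0.    -1.   ]]
```

In the tool's units: -0.003 m is -0.01, -0.002 m is -0.0067.

>>> tcp_steps(rows=[[[0, 0, 0, -0.01, 0, 0, 0], [0, 0, 0, -0.01, 0, 0, 0], [0, 0, 0, -0.0067, 0, 0, 0], [0, 0, 0, -0.0067, 0, 0, 0], [0, 0, 0, 0, 0, 0, 0], [0, 0, 0, 0, 0, 0, 0]]])

```text
clock: 2.85
eef_pos: [0.3412, 0.3099, 0.1254]
eef_rot: [0.343, -3.123, 0.0]
contact_force: [-0.6, -0.1, 0.0]
grip_width: 0.0004
grip_force: 0.0
```

```bash
python3 h.py
python3 - <<'E'
from h import *
a=vision.grab_frame("top")[150:270,165:325];b=vision.grab_frame("side")[150:280,210:350]
cv2.imwrite("pics/d.png",np.hstack([cv2.resize(a,(440,330),interpolation=2),cv2.resize(b,(355,330),interpolation=2)]))
E
```

```text
t 2.85 tcp sel mm (z world) [-26.   42.  125.4] F sel [-0.6  0.   0. ] w 0.00044255433582050243
tool axes in sel
 [[-1.    -0.001 -0.   ]
 [-0.001  1.    -0.   ]
 [ 0.    -0.    -1.   ]]
```

View pics/d.png

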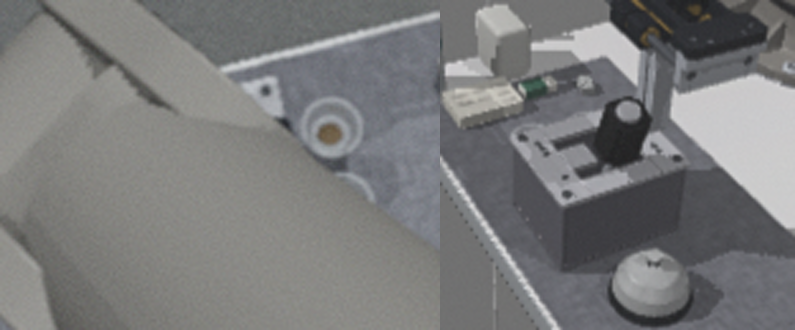

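The top view is blocked by the arm. The side view shows the cap at crop (628,110), which is full-image (284.1,193.3), so the lever moved forward. I'll solve b from the side ray.

```bash
cat >> h.py <<'E'
def cap(a,b,L=.1535):
    return C+S@np.array([L*np.sin(b),-L*np.cos(b)*np.sin(a),.012+L*np.cos(b)*np.cos(a)])
def proj(n,X):
    c=vision.calibration(n); f=192/np.tan(np.radians(c["fovy"])/2); x=c["R"]@X+c["t"]; return f*x[:2]/x[2]+[c["cx"],c["cy"]]
def solve(uv,n="side"):
    r=least_squares(lambda q:proj(n,cap(*q))-uv,[0,0]); return r.x.round(3)
E
python3 - <<'E'
from h import *
g=cv2.cvtColor(vision.grab_frame("side"),6)
print("now",solve((284.1,193.3)),"before side",solve((288,192.6)),"before top",solve((221.4,219.5),"top"))
E
```

```text
now [-0.33   0.011] before side [-0.335 -0.046] before top [-0.307 -0.05 ]
```

In the tool's units: -0.025 m is -0.0833, 0.02 m is 0.0667.

>>> tcp_steps(rows=[[[0, 0, 0, 0.0333, 0, 0, 0], [0, 0, 0, 0.0333, 0, 0, 0], [0, 0, 0, 0.0133, 0.05, 0, 0], [0, 0, 0, 0, 0.0833, 0, 0], [0, 0, 0, 0, 0.0667, 0, 0], [0, 0, 0, -0.0833, 0, 0, 0], [0, 0, 0, -0.0833, 0, 0, 0], [0, 0, 0, 0, 0, 0, 0], [0, 0, 0, 0, 0, 0, 0]]])

```text
clock: 3.75
eef_pos: [0.3532, 0.3739, 0.1252]
eef_rot: [0.342, -3.122, 0.001]
contact_force: [-0.4, -0.9, -0.6]
grip_width: 0.0004
grip_force: 0.0
```

```bash
python3 h.py
```

```text
t 3.75 tcp sel mm (z world) [ -0.5 101.9 125.2] F sel [-0.6 -0.8 -0.6] w 0.00044456109382667733
tool axes in sel
 [[-1.    -0.    -0.   ]
 [-0.     1.    -0.001]
 [ 0.    -0.001 -1.   ]]
```

>>> tcp_steps(rows=[[[0, 0, 0, 0, -0.0167, 0, 0], [0, 0, 0, 0, -0.0167, 0, 0], [0, 0, 0, 0, -0.0167, 0, 0], [0, 0, 0, 0, -0.0167, 0, 0], [0, 0, 0, 0, -0.0167, 0, 0], [0, 0, 0, 0, -0.0167, 0, 0], [0, 0, 0, 0, -0.0167, 0, 0], [0, 0, 0, 0, 0, 0, 0]]])

```text
clock: 4.42
eef_pos: [0.3614, 0.3391, 0.1256]
eef_rot: [-0.342, 3.123, 0.0]
contact_force: [0.1, 0.5, 1.0]
grip_width: 0.0003
grip_force: 0.3
```

```bash
python3 h.py
```

```text
t 4.4167 tcp sel mm (z world) [ -0.   66.1 125.6] F sel [0.2 0.5 1. ] w 0.00034985406606614905
tool axes in sel
 [[-1. -0.  0.]
 [-0.  1. -0.]
 [-0. -0. -1.]]
```

In the tool's units: -0.004 m is -0.0133.

>>> tcp_steps(rows=[[[0, 0, 0, 0, -0.0133, 0, 0], [0, 0, 0, 0, -0.0133, 0, 0], [0, 0, 0, 0, -0.0133, 0, 0], [0, 0, 0, 0, -0.0133, 0, 0], [0, 0, 0, 0, -0.0133, 0, 0], [0, 0, 0, 0, 0, 0, 0]]])

```text
clock: 4.92
eef_pos: [0.3656, 0.3195, 0.1254]
eef_rot: [0.342, -3.123, 0.001]
contact_force: [0.1, 0.3, 0.2]
grip_width: 0.0009
grip_force: 0.2
```

```bash
python3 h.py
```

```text
t 4.9167 tcp sel mm (z world) [-1.000e-01  4.610e+01  1.254e+02] F sel [0.2 0.3 0.2] w 0.000910905535984553
tool axes in sel
 [[-1. -0. -0.]
 [-0.  1. -0.]
 [ 0. -0. -1.]]
```

>>> tcp_steps(rows=[[[0, 0, 0, 0, -0.0133, 0, 0], [0, 0, 0, 0, -0.0133, 0, 0], [0, 0, 0, 0, -0.0133, 0, 0], [0, 0, 0, 0, -0.0133, 0, 0], [0, 0, 0, 0, -0.0133, 0, 0], [0, 0, 0, 0, 0, 0, 0]]])

```text
clock: 5.42
eef_pos: [0.37, 0.3, 0.1255]
eef_rot: [0.342, -3.123, 0.0]
contact_force: [0.3, -0.0, 0.8]
grip_width: 0.0005
grip_force: 0.1
```

```bash
python3 h.py
python3 - <<'E'
from h import *
b=vision.grab_frame("side")[150:280,210:350]
cv2.imwrite("pics/e.png",cv2.resize(b,(560,520),interpolation=2))
E
```

```text
t 5.4167 tcp sel mm (z world) [ -0.   26.2 125.5] F sel [ 0.3 -0.1  0.8] w 0.00047280249028925595
tool axes in sel
 [[-1. -0. -0.]
 [-0.  1. -0.]
 [ 0. -0. -1.]]
```

View pics/e.png

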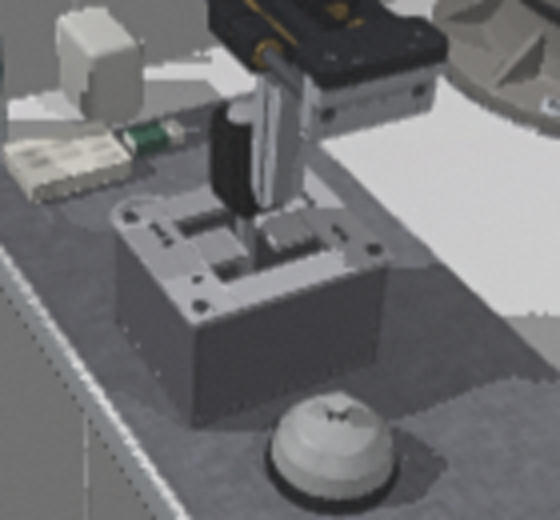

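The side view shows the stem in the crossbar and the handle at crop (235,160) moving right ahead of the finger. Continuing.

In the tool's units: -0.004 m is -0.0133.

>>> tcp_steps(rows=[[[0, 0, 0, 0, -0.0133, 0, 0], [0, 0, 0, 0, -0.0133, 0, 0], [0, 0, 0, 0, -0.0133, 0, 0], [0, 0, 0, 0, -0.0133, 0, 0], [0, 0, 0, 0, -0.0133, 0, 0], [0, 0, 0, 0, -0.0133, 0, 0], [0, 0, 0, 0, 0, 0, 0]]])

```text
clock: 6.05
eef_pos: [0.3752, 0.2766, 0.1254]
eef_rot: [0.342, -3.123, 0.001]
contact_force: [0.2, 0.5, -0.3]
grip_width: 0.0007
grip_force: 0.1
```

```bash
python3 h.py
```

```text
t 6.05 tcp sel mm (z world) [-1.000e-01  2.100e+00  1.254e+02] F sel [ 0.3  0.4 -0.3] w 0.00074539306582166
tool axes in sel
 [[-1. -0. -0.]
 [-0.  1. -0.]
 [ 0. -0. -1.]]
```

>>> tcp_steps(rows=[[[0, 0, 0, 0, -0.0067, 0, 0], [0, 0, 0, 0, -0.0067, 0, 0], [0, 0, 0, 0, -0.0067, 0, 0], [0, 0, 0, 0, -0.0033, 0, 0], [0, 0, 0, 0, 0, 0, 0], [0, 0, 0, 0, 0, 0, 0]]])

```text
clock: 6.55
eef_pos: [0.3765, 0.2706, 0.1255]
eef_rot: [0.343, -3.123, 0.0]
contact_force: [0.4, 0.2, -0.3]
grip_width: 0.0006
grip_force: 0.0
```

```bash
python3 h.py
```

```text
t 6.55 tcp sel mm (z world) [-1.000e-01 -3.900e+00  1.255e+02] F sel [ 0.5  0.1 -0.3] w 0.0005591960838782552
tool axes in sel
 [[-1.    -0.001 -0.   ]
 [-0.001  1.    -0.   ]
 [ 0.    -0.    -1.   ]]
```

In the tool's units: -0.03 m is -0.1, -0.02 m is -0.0667.

>>> tcp_steps(rows=[[[0, 0, 0, 0, 0.0333, 0, 0], [0, 0, 0, 0, 0.1, 0, 0], [0, 0, 0, 0, 0.0667, -0.0667, 0], [0, 0, 0, 0, 0, -0.1, 0], [0, 0, 0, 0, 0, -0.1, 0], [0, 0, 0, 0, 0, 0, 0], [0, 0, 0, 0, 0, 0, 0]]])

```text
clock: 7.13
eef_pos: [0.3637, 0.3307, 0.2068]
eef_rot: [-0.344, 3.121, 0.003]
contact_force: [-0.9, 0.6, -0.5]
grip_width: 0.0001
grip_force: 0.0
```

```bash
python3 h.py
python3 - <<'E'
from h import *
b=vision.grab_frame("side")[150:280,210:350]
cv2.imwrite("pics/f.png",cv2.resize(b,(560,520),interpolation=2))
E
```

```text
t 7.1333 tcp sel mm (z world) [  0.5  57.5 206.8] F sel [-0.8  0.8 -0.5] w 0.0001446470417478744
tool axes in sel
 [[-1.    -0.002  0.002]
 [-0.002  1.     0.002]
 [-0.002  0.002 -1.   ]]
```

View pics/f.png

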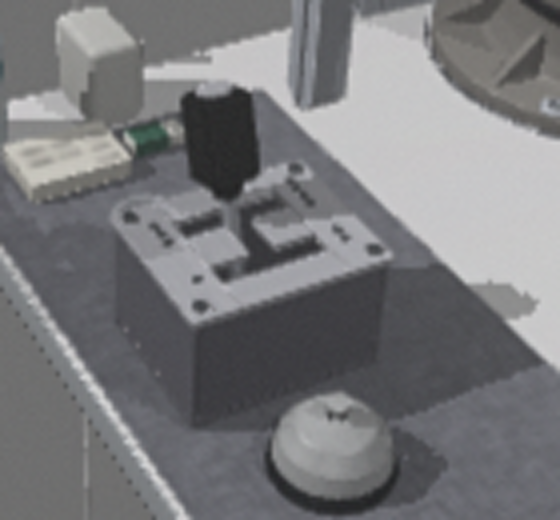

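The side view shows the lever in the right leg, with the cap at crop (215,90) and the finger clear. Next I'll tilt the tool 0.25 rad so it can reach behind the handle.

In the tool's units: -0.03 m is -0.1, 0.024 m is 0.08, 0.085 rad is 0.0425.

```bash
python3 -c "
from h import *
print(solve((263.75,172.5)))"
```

```text
[0.2   0.053]
```

>>> tcp_steps(rows=[[[0, 0.0425, 0, 0, 0, 0, 0], [0, 0.0425, 0, 0, 0, 0, 0], [0, 0.04, 0, 0, 0, 0, 0], [0, 0, 0, 0.08, 0, 0.02, 0], [0, 0, 0, 0.08, 0, 0.02, 0], [0, 0, 0, 0, -0.1, 0, 0], [0, 0, 0, 0, -0.1, 0, 0], [0, 0, 0, 0, -0.1, 0, 0], [0, 0, 0, 0, 0, 0, 0], [0, 0, 0, 0, 0, 0, 0]]])

```text
clock: 8.02
eef_pos: [0.3346, 0.2294, 0.2049]
eef_rot: [0.312, -2.875, 0.041]
contact_force: [0.8, 0.3, -0.2]
grip_width: 0.0008
grip_force: 0.0
```

```bash
python3 h.py
```

```text
t 8.0167 tcp sel mm (z world) [-49.9 -35.1 204.9] F sel [ 0.9  0.1 -0.2] w 0.0008439878470734919
tool axes in sel
 [[-0.969  0.002 -0.249]
 [ 0.002  1.    -0.001]
 [ 0.249 -0.001 -0.969]]
```

```bash
python3 - <<'E'
from h import *
for q in((.31,0),(.25,0),(.2,0),(.25,.04)):print(q,proj("side",cap(*q)).round(1),proj("top",cap(*q)).round(1))
a=vision.grab_frame("top")[150:270,165:325];b=vision.grab_frame("side")[150:230,230:310]
cv2.imwrite("pics/g.png",np.hstack([cv2.resize(a,(400,300),interpolation=2),cv2.resize(b,(400,400),interpolation=2)[:300]]))
E
```

```text
(0.31, 0) [263.6 169.6] [270.8 204.7]
(0.25, 0) [265.4 170.6] [266.  205.6]
(0.2, 0) [267.  171.6] [261.9 206.3]
(0.25, 0.04) [263.  171.2] [265.3 202.3]
```

View pics/g.png

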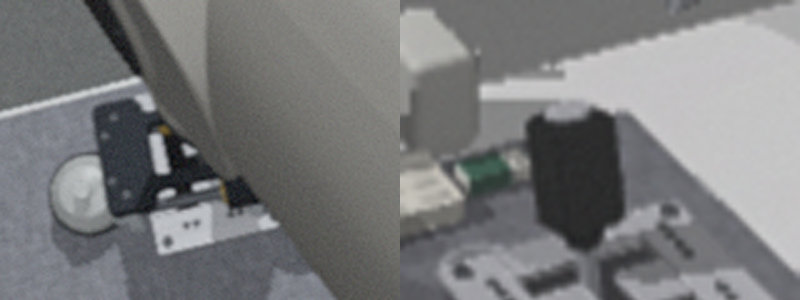

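The top view is mostly blocked by the arm. The side view puts the cap at about (264,172), so cross tilt is 0.2–0.3, which is uncertain. I'll push right once more until the slot wall pushes back.

In the tool's units: 0.039 m is 0.13, -0.02 m is -0.0667.

>>> tcp_steps(rows=[[[0, 0, 0, 0, 0.1167, 0, 0], [0, 0, 0, 0, 0.1167, 0, 0], [0, 0, 0, -0.0667, 0.0333, -0.0167, 0], [0, 0, 0, -0.0633, 0, -0.0167, 0], [0, 0, 0, -0.0333, 0, 0.13, 0], [0, 0, 0, -0.0333, 0, 0.13, 0], [0, 0, 0, 0, -0.05, 0, 0], [0, 0, 0, 0, -0.05, 0, 0], [0, 0, 0, 0, -0.0333, 0, 0], [0, 0, 0, 0, -0.0133, 0, 0], [0, 0, 0, 0, 0, 0, 0], [0, 0, 0, 0, 0, 0, 0]]])

```text
clock: 9.12
eef_pos: [0.3669, 0.2751, 0.1266]
eef_rot: [0.316, -2.877, 0.037]
contact_force: [-0.4, -0.1, 0.3]
grip_width: 0.0007
grip_force: 0.0
```

```bash
python3 h.py
```

```text
t 9.1167 tcp sel mm (z world) [ -8.5   2.5 126.6] F sel [-0.4 -0.   0.3] w 0.0007181104993649978
tool axes in sel
 [[-0.969 -0.    -0.245]
 [-0.001  1.     0.001]
 [ 0.245  0.001 -0.969]]
```

>>> tcp_steps(rows=[[[0, 0, 0, 0, -0.0067, 0, 0], [0, 0, 0, 0, -0.0033, 0, 0], [0, 0, 0, 0, 0, 0, 0], [0, 0, 0, 0, 0, 0, 0]]])

```text
clock: 9.45
eef_pos: [0.3669, 0.2719, 0.1253]
eef_rot: [0.317, -2.875, 0.04]
contact_force: [0.5, -0.2, 0.1]
grip_width: 0.0002
grip_force: 0.0
```

```bash
python3 h.py
```

```text
t 9.45 tcp sel mm (z world) [ -9.2  -0.7 125.3] F sel [ 0.4 -0.3  0.1] w 0.0002025703287215243
tool axes in sel
 [[-0.969 -0.001 -0.247]
 [-0.001  1.    -0.   ]
 [ 0.247  0.    -0.969]]
```

In the tool's units: -0.002 m is -0.0067, -0.001 m is -0.0033.

>>> tcp_steps(rows=[[[0, 0, 0, 0, -0.0067, 0, 0], [0, 0, 0, 0, -0.0067, 0, 0], [0, 0, 0, 0, -0.0033, 0, 0], [0, 0, 0, 0, 0, 0, 0], [0, 0, 0, 0, 0, 0, 0]]])

```text
clock: 9.87
eef_pos: [0.368, 0.2667, 0.1252]
eef_rot: [0.316, -2.875, 0.04]
contact_force: [0.6, 0.1, -0.2]
grip_width: 0.0004
grip_force: 0.1
```

```bash
python3 h.py|head -1
```

```text
t 9.8667 tcp sel mm (z world) [ -9.2  -6.  125.2] F sel [ 0.6 -0.  -0.2] w 0.00037921882274145544
```

>>> tcp_steps(rows=[[[0, 0, 0, 0, -0.0067, 0, 0], [0, 0, 0, 0, -0.0033, 0, 0], [0, 0, 0, 0, 0, 0, 0], [0, 0, 0, 0, 0, 0, 0]]])

```text
clock: 10.2
eef_pos: [0.3687, 0.2639, 0.1253]
eef_rot: [0.316, -2.875, 0.04]
contact_force: [-0.6, 1.0, -0.3]
grip_width: 0.0007
grip_force: 0.6
```

```bash
python3 h.py|head -1
```

```text
t 10.2 tcp sel mm (z world) [ -9.2  -8.9 125.3] F sel [-0.3  1.1 -0.3] w 0.0006706492136835205
```

In the tool's units: -0.002 m is -0.0067.

>>> tcp_steps(rows=[[[0, 0, 0, 0, -0.0067, 0, 0], [0, 0, 0, 0, 0, 0, 0], [0, 0, 0, 0, 0, 0, 0]]])

```text
clock: 10.45
eef_pos: [0.369, 0.2626, 0.1253]
eef_rot: [0.317, -2.875, 0.038]
contact_force: [-2.2, 6.0, -1.9]
grip_width: 0.0006
grip_force: 2.8
```

```bash
python3 h.py|head -1
```

```text
t 10.45 tcp sel mm (z world) [ -9.2 -10.1 125.3] F sel [-0.8  6.3 -1.9] w 0.0005838739088229911
```

>>> tcp_steps(rows=[[[0, 0, 0, 0, -0.0033, 0, 0], [0, 0, 0, 0, -0.0033, 0, 0], [0, 0, 0, 0, 0, 0, 0]]])

```text
clock: 10.7
eef_pos: [0.3691, 0.2618, 0.1253]
eef_rot: [0.318, -2.876, 0.036]
contact_force: [-3.7, 12.8, -3.0]
grip_width: 0.0006
grip_force: 5.4
```

```bash
python3 h.py|head -1
```

```text
t 10.7 tcp sel mm (z world) [ -9.2 -11.  125.3] F sel [-0.8 13.3 -3. ] w 0.0006360315426459208
```

>>> tcp_steps(rows=[[[0, 0, 0, 0, -0.0033, 0, 0], [0, 0, 0, 0, -0.0017, 0, 0], [0, 0, 0, 0, 0, 0, 0]]])

```text
clock: 10.95
eef_pos: [0.3693, 0.2613, 0.1254]
eef_rot: [0.319, -2.876, 0.035]
contact_force: [-4.5, 17.8, -5.0]
grip_width: 0.0004
grip_force: 7.7
```

```bash
python3 h.py|head -1
```

```text
t 10.95 tcp sel mm (z world) [ -9.2 -11.5 125.4] F sel [-0.5 18.4 -5. ] w 0.0003657911240838064
```

Wall contact at about 18 N confirms the lever is in the right leg. Next I'll back off, go around behind the handle and descend.

In the tool's units: -0.039 m is -0.13, 0.03 m is 0.1.

>>> tcp_steps(rows=[[[0, 0, 0, 0, 0.05, 0, 0], [0, 0, 0, 0, 0.1, 0, 0], [0, 0, 0, 0.0333, 0, -0.13, 0], [0, 0, 0, 0.0333, 0, -0.13, 0], [0, 0, 0, 0.0667, 0, 0.0167, 0], [0, 0, 0, 0.0667, 0, 0.0167, 0], [0, 0, 0, 0, -0.1167, 0, 0], [0, 0, 0, 0, -0.1083, 0, 0], [0, 0, 0, 0, 0, 0, 0], [0, 0, 0, 0, 0, 0, 0]]])

```text
clock: 11.78
eef_pos: [0.3348, 0.2265, 0.2062]
eef_rot: [0.313, -2.876, 0.04]
contact_force: [-0.9, 1.3, 0.5]
grip_width: 0.0002
grip_force: 0.0
```

```bash
python3 h.py|head -1
```

```text
t 11.7833 tcp sel mm (z world) [-50.4 -38.  206.2] F sel [-0.6  1.5  0.5] w 0.00018765645998074004
```

>>> tcp_steps(rows=[[[0, 0, 0, -0.0333, 0, 0.13, 0], [0, 0, 0, -0.0333, 0, 0.13, 0], [0, 0, 0, 0, 0, 0, 0], [0, 0, 0, 0, 0, 0, 0]]])

```text
clock: 12.12
eef_pos: [0.3335, 0.2275, 0.1251]
eef_rot: [0.317, -2.872, 0.044]
contact_force: [0.0, 0.4, 1.0]
grip_width: 0.0004
grip_force: 0.0
```

```bash
python3 h.py|head -1
python3 - <<'E'
from h import *
b=vision.grab_frame("side")[150:250,220:340]
cv2.imwrite("pics/i.png",cv2.resize(b,(600,500),interpolation=2))
E
```

```text
t 12.1167 tcp sel mm (z world) [-51.4 -36.8 125.1] F sel [0.1 0.4 1. ] w 0.00037814990311864745
```

View pics/i.png

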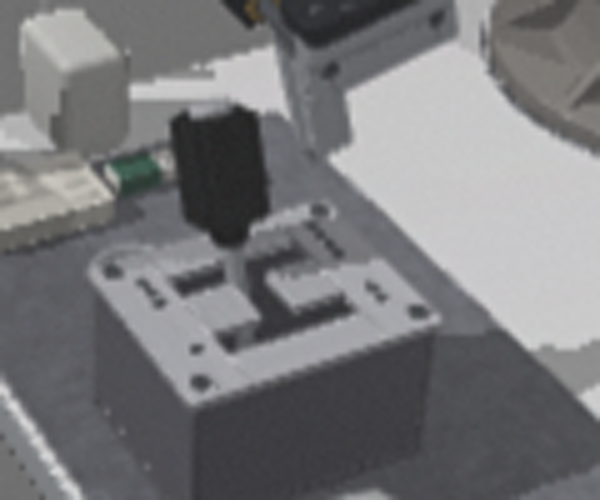

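The side view shows the handle at crop (220,170) in the right leg at the crossbar, with the finger behind it on the near side and clear. Pushing forward.

In the tool's units: -0.0078 m is -0.026, -0.0039 m is -0.013.

>>> tcp_steps(rows=[[[0, 0, 0, -0.026, 0, -0.0067, 0], [0, 0, 0, -0.013, 0, -0.0033, 0], [0, 0, 0, -0.013, 0, -0.0033, 0], [0, 0, 0, -0.013, 0, -0.0033, 0], [0, 0, 0, -0.013, 0, -0.0033, 0], [0, 0, 0, -0.013, 0, -0.0033, 0], [0, 0, 0, -0.013, 0, -0.0033, 0], [0, 0, 0, -0.013, 0, -0.0033, 0], [0, 0, 0, -0.013, 0, -0.0033, 0], [0, 0, 0, 0, 0, 0, 0]]])

```text
clock: 13.0
eef_pos: [0.3747, 0.2365, 0.1254]
eef_rot: [0.316, -2.876, 0.04]
contact_force: [0.0, 0.1, 0.2]
grip_width: 0.0003
grip_force: 0.0
```

```bash
python3 h.py|head -1
```

```text
t 13.0 tcp sel mm (z world) [ -9.2 -36.9 125.4] F sel [0.1 0.1 0.2] w 0.00025195945070331316
```

>>> tcp_steps(rows=[[[0, 0, 0, -0.013, 0, -0.0033, 0], [0, 0, 0, -0.013, 0, -0.0033, 0], [0, 0, 0, -0.013, 0, -0.0033, 0], [0, 0, 0, -0.013, 0, -0.0033, 0], [0, 0, 0, -0.013, 0, -0.0033, 0], [0, 0, 0, 0, 0, 0, 0]]])

```text
clock: 13.5
eef_pos: [0.3945, 0.2408, 0.1255]
eef_rot: [0.316, -2.876, 0.04]
contact_force: [0.1, 0.7, -0.5]
grip_width: 0.0005
grip_force: 0.0
```

```bash
python3 h.py|head -1
```

```text
t 13.5 tcp sel mm (z world) [ 11.  -36.9 125.5] F sel [ 0.3  0.7 -0.5] w 0.00045814662810595325
```

In the tool's units: -0.0029 m is -0.0097, -0.0007 m is -0.0023.

>>> tcp_steps(rows=[[[0, 0, 0, -0.0097, 0, -0.0023, 0], [0, 0, 0, -0.0097, 0, -0.0023, 0], [0, 0, 0, 0, 0, 0, 0], [0, 0, 0, 0, 0, 0, 0]]])

```text
clock: 13.83
eef_pos: [0.3996, 0.242, 0.1255]
eef_rot: [0.316, -2.876, 0.04]
contact_force: [0.2, -0.1, -0.4]
grip_width: 0.0006
grip_force: 0.0
```

```bash
python3 h.py|head -1
```

```text
t 13.8333 tcp sel mm (z world) [ 16.3 -36.9 125.5] F sel [ 0.1 -0.1 -0.4] w 0.0005604095439591426
```

>>> tcp_steps(rows=[[[0, 0, 0, -0.0063, 0, -0.0017, 0], [0, 0, 0, 0, 0, 0, 0], [0, 0, 0, 0, 0, 0, 0]]])

```text
clock: 14.08
eef_pos: [0.4012, 0.2423, 0.1254]
eef_rot: [0.316, -2.875, 0.04]
contact_force: [-0.7, -0.1, 0.5]
grip_width: 0.0003
grip_force: 0.5
```

```bash
python3 h.py|head -1
```

```text
t 14.0833 tcp sel mm (z world) [ 17.9 -36.9 125.4] F sel [-0.7  0.   0.5] w 0.00032647437140284196
```

>>> tcp_steps(rows=[[[0, 0, 0, -0.0063, 0, -0.0017, 0], [0, 0, 0, 0, 0, 0, 0], [0, 0, 0, 0, 0, 0, 0]]])

```text
clock: 14.33
eef_pos: [0.4022, 0.2426, 0.1253]
eef_rot: [0.317, -2.873, 0.041]
contact_force: [-5.8, -0.5, -0.2]
grip_width: 0.001
grip_force: 2.7
```

```bash
python3 h.py|head -1
```

```text
t 14.3333 tcp sel mm (z world) [ 19.  -36.9 125.3] F sel [-5.7  0.7 -0.2] w 0.0009869675320734652
```

Slot end reached: force is rising at x≈19 mm, as predicted. A small extra press, then I'll back away and check.

In the tool's units: -0.0019 m is -0.0063, -0.0005 m is -0.0017.

>>> tcp_steps(rows=[[[0, 0, 0, -0.0063, 0, -0.0017, 0], [0, 0, 0, 0, 0, 0, 0], [0, 0, 0, 0, 0, 0, 0]]])

```text
clock: 14.58
eef_pos: [0.4029, 0.2427, 0.1251]
eef_rot: [0.317, -2.871, 0.041]
contact_force: [-11.5, -1.7, 1.4]
grip_width: 0.0003
grip_force: 5.6
```

```bash
python3 h.py|head -1
```

```text
t 14.5833 tcp sel mm (z world) [ 19.7 -36.9 125.1] F sel [-11.6   0.8   1.4] w 0.00034507068849100916
```

>>> tcp_steps(rows=[[[0, 0, 0, 0.0167, 0, 0.0033, 0], [0, 0, 0, 0.0667, 0, 0.0167, 0], [0, 0, 0, 0.1, 0, 0.0233, 0], [0, 0, 0, 0.05, 0, 0.01, 0], [0, 0, 0, 0.0333, 0, -0.13, 0], [0, 0, 0, 0.0333, 0, -0.13, 0], [0, 0, 0, 0, 0, 0, 0], [0, 0, 0, 0, 0, 0, 0], [0, 0, 0, 0, 0, 0, 0]]])

```text
clock: 15.33
eef_pos: [0.335, 0.2277, 0.2078]
eef_rot: [0.317, -2.876, 0.039]
contact_force: [-0.0, 0.2, -0.3]
grip_width: 0.0004
grip_force: 0.0
```

```bash
python3 h.py|head -1
python3 - <<'E'
from h import *
print(proj("side",cap(.31,.37)).round(1))
b=vision.grab_frame("side")[140:250,200:340]; a=vision.grab_frame("top")[150:260,180:320]
cv2.imwrite("pics/j.png",np.hstack([cv2.resize(x,(400,314),interpolation=2) for x in(b,a)]))
E
```

```text
t 15.3333 tcp sel mm (z world) [-49.9 -36.9 207.8] F sel [ 0.   0.2 -0.3] w 0.00037131078908474033
[241.5 179.6]
```

View pics/j.png

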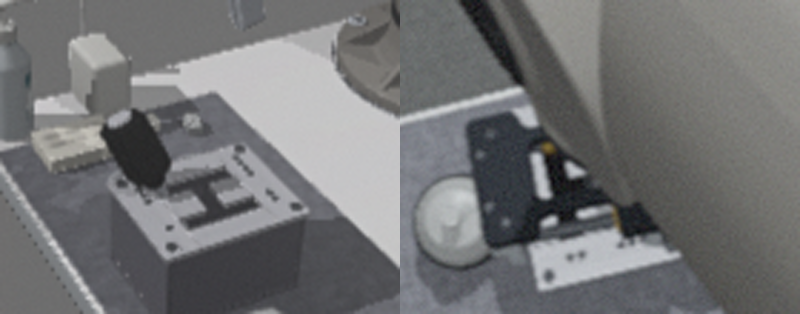

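The side view shows the lever tilted fully forward in the far right slot. The cap is at (242,181) against a predicted (241.5,179.6), the bell is untouched and the gripper is clear.

```bash
python3 -c "
from plant import manip, vision
print(manip.close_job())"
```

```text
the job is handed in; nothing more can be done
None
```

I pushed the lever home to the end of the far right (third) slot, confirmed by force and camera, then pulled the gripper clear and handed the job in at about 15 s; the bell looked undisturbed, the cups and other bystanders I did not measure again, and no verdict was returned.

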